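# Gauge a specimen bar on a sectioning saw with its flip stop

## Task

Set up the flat-sided bar for cutting on the bench saw: first flip the stop fully down onto the fence, then take the flat-sided bar (not the round one) from the rack, set it down upright along the fence on the saw's bed, short of the guard, and let go of it. Take it again at its tail end and slide it under the guard, flat along the fence, until its front end touches the stop; then flip the stop well up out of the way, past vertical or close to it, leaving the bar where it was gauged, and let go. Leave the round bar, the bottle and the beaker where they are.

Things in the scene. Friction and masses are not known exactly. Their poses are not given: they have to be found in the camera images.
- saw: Fixed bench saw. Origin on the bench, under the gauged bar's centre line; +y = feed direction to the stop, +x = from bed to fence, z up. Steel bed: top 20 mm above the bench, x -55 to +15, y -192 to +118 mm. Fence: aluminium strip on the bed's far side, face at x +15 mm, 20 mm thick, top 36 mm above the bench (16 above the bed), as long as the bed
- saw_gauge (a point): Point on the bed where the fence face meets the plane of the stop's face: at (15, 100, 20) mm in the saw's frame, same axes. The gauged bar reaches from here 160 mm towards -y and 30 mm towards -x
- saw_guard (a point): Centre of the guard's top, at (12, 22, 85) mm in the saw's frame, same axes. Guard: white hood over bed and fence, saw y -10 to +55 mm, x -35 to +60 mm, underside 72 and top 85 mm above the bench, open on the robot's side. Behind the fence: white housing x 75 to 190, y -65 to +85, 95 mm high, and motor x 105 to 184, y -65 to -140, 89 mm high
- stop (a joint): Flip stop's angle in rad: 0 = down, arm level on the fence, its tooth in front of the fence over the bed; it grows as the arm swings up and back over the fence (1.57 = arm upright, 1.9 = end of travel). Friction hinge (0.2 N m, 2 to 3 N at the handle): it stays where it is left. Starts up, 1.35 to 1.85
- stop_hinge (a point): Point on the stop's hinge line, at (50, 100, 45) mm in the saw's frame; the line runs along the saw's y. The steel arm is 18 mm wide, saw y 100 to 118 mm (the face at 100 is the stop face), and reaches 99 mm from the hinge
- stop_handle (a point): Middle of the stop's handle: a white round rod, 14 mm thick, parallel to the hinge line, fixed to the arm's tip and sticking out 59 mm from it on the side away from the bar (saw y 118 to 177, this point 148 mm). Stop down: at (-40, 148, 65) mm in the saw's frame, that is 90 mm in -x and 20 mm above the hinge line. Nothing but bench below it
- rack: Fixed grey stock rack, 160 x 146 mm. Origin under its centre on the bench. Two lanes along its x at y +50 and -50 mm, floor 10 mm thick. Each lane is 36 mm wide between 6 mm thick cheeks, 55 mm high above the bench, that cover the end 45 mm at both ends; the middle 70 mm is open for the fingers
- bar: The flat-sided bar: white plastic, rectangular, 160 mm long (x), 30 mm wide (y), 45 mm high (z); origin in the centre of its underside. 0.15 to 0.31 kg. Starts in one of the rack's lanes, lying along the rack's x, on the 10 mm floor. Friction on the steel bed is about 0.6 to 1: pressed down it drags or jams, so slide it without downward force
- round_bar: Bystander: round white bar, 160 mm long, 32 mm diameter, in the rack's other lane. Origin below the middle of its length at the start
- bottle: Bystander: brown bottle, 72 mm diameter, 160 mm high, on the bench; origin under its centre
- beaker: Bystander: glass beaker, 76 mm diameter, 95 mm high, on the bench; origin under its centre

How it is judged:
On the way, in this order (a step that is already met when the one before it is completed fails the run):
1. the stop is flipped fully down (within 0.08 rad) (value of joint stop below 0.08 rad), for 0.2 s.
2. the stop is down and the flat-sided bar lies upright on the bed, roughly along the fence (0.25 rad), at least 20 mm short of the stop, released by the fingers (value of joint stop below 0.08 rad and z of bar in the frame of saw_gauge between -0.004 and 0.004 m and angle between bar's own z axis and vertical below 0.06 rad and angle between the x axis of bar and the y axis of saw, either way round below 0.25 rad and y of bar in the frame of saw_gauge between -0.26 and -0.1 m and x of bar in the frame of saw_gauge between -0.06 and -0.01 m and contact force between the fingers and bar below 0.1 N), for 0.2 s.
3. with the stop down, the bar lies along the fence (within 3 mm, 0.03 rad) with its front end at the stop (within 3 mm) (value of joint stop below 0.08 rad and z of bar in the frame of saw_gauge below 0.004 m and angle between the x axis of bar and the y axis of saw, either way round below 0.03 rad and y of bar in the frame of saw_gauge above -0.083 m and x of bar in the frame of saw_gauge above -0.018 m), for 0.2 s.
At the end, for the whole second after the job is handed in: The stop is flipped up (above 1.3 rad) and the flat-sided bar lies still and upright on the bed under the guard, flat along the fence (gap under 4 mm, 0.03 rad) with its front end at the gauge plane (gap under 4 mm); round bar, bottle and beaker within 20 mm of where they were (value of joint stop above 1.3 rad and z of bar in the frame of saw_gauge between -0.004 and 0.004 m and angle between bar's own z axis and vertical below 0.06 rad and angle between the x axis of bar and the y axis of saw, either way round below 0.03 rad and y of bar in the frame of saw_gauge between -0.084 and -0.077 m and x of bar in the frame of saw_gauge between -0.019 and -0.012 m and linear speed of bar below 0.01 m/s and distance of each of round_bar, bottle, beaker from where it was at the start of the episode below 0.02 m); the robot touches nothing.
It fails at once if round bar, bottle or beaker moved by more than 30 mm (distance of any of round_bar, bottle, beaker from where it was at the start of the episode above 0.03 m).
It also fails if it takes over 72 s, if anything falls off the work surface, if the arm or the gripper's body presses on something with over 40 N, if the wrist force passes 120 N, or if a joint passes its speed limit or range.

## Robot

A 7-joint arm with a two-finger parallel gripper is mounted at the origin on the work surface. World frame = base frame: x ahead of the robot, y to its left, z up, the work surface at z = 0. Lengths are in m, angles in rad, forces in N, time in s.
With the tool pointing down it reaches from about 0.35 to 0.9 m from the base axis. Payload 8.1 kg.
Tool frame: the origin (TCP) lies midway between the tips of the shut fingers; the grasp point (between the pads) lies arm.hold_point_z behind it (arm.hold_point_z is the distance from the TCP to the grasp point, in m); z points along the fingers, x is the direction in which the jaws open and shut, and the axes are right-handed (so a half turn about z gives the same grasp; the last joint's range is limited). The gripper opens to 92 mm and grips with 3 to 60 N. Pads are 19 mm wide; open, the fingers measure 130 mm over their backs; the gripper's body (75 mm by 190 mm) begins 47 mm behind the grasp point.
Start: joints at [-1.242, 0.434, 0.025, 1.573, -0.012, 1.134, -0.075], TCP at [0.262, 0.568, 0.227] pointing down, gripper open.
Joint ranges: [-2.62, 2.62], [-0.44, 2.09], [-1.27, 1.32], [0.08, 2.57], [-1.32, 4.46], [0.12, 2], [-2.74, 2.74]. Speed limits (rad/s): [2.22, 2.22, 3.01, 3.01, 3.14, 3.14, 3.14].

## Interface

Orientations are given as a rotation vector (axis times angle).
In Python, from cell import arm gives the robot as it stands.
- The arm moves only by the shell command python3 -m pendant 'ROWS' [FORCE]. ROWS is JSON, a list of rows, each an object with "dp": the shift along the tool's x, y, z in m, a list of three; "rotation": the turn, a rotation vector about the tool's x, y, z in rad, a list of three; "fingers": the closure, from -1 (fully open) to 1 (shut). In form: [{"dp": [x, y, z], "rotation": [rx, ry, rz], "fingers": fingers}, ...]. A call has 1 to 20 rows; each row is the pose to reach, as a shift and turn from the pose measured when the call began, along the tool's axes at that moment; what a row does not reach only later rows make up. A row lasts 1/8 s, in which the tool goes at most 62.5 mm and 10.7 degrees, less where a joint would pass 70% of its speed; a pose out of reach is approached as far as the arm can. A call with a gripper value outside its range is refused whole. The fingers move at their own pace and stop on an object; FORCE is the grip in N (left out, the last holds). Time passes only in rows, so rows that repeat a pose let the fingers close. It gives the time, the measured TCP pose, the force and the opening at its end, in the units of the state.
- arm.observe(): the state, without advancing time (a new reading comes with each control period).
- arm.get_image(name): name is "scene" or "top" or "wrist"; returns the picture (420x560x3 uint8, blue, green, red); there is no depth.
- arm.camera_params(name): a dict with "camera_matrix" (3x3 intrinsics, pixels), "k1" (the pictures are not rectified: a ray, as slopes to the right and down, at radius r is drawn at 1 + k1 r^2 times it, then the intrinsics apply), "rvec" (rotation vector, rad) and "tvec" (3), from world to camera coordinates, as OpenCV has them. Camera axes: x right, y down, z forward; pixel columns grow to the right and rows downward; lengths in m; the calibration is good to about 2 mm. A picture is of the moment at which its call begins: read the wrist's pose just before it. camera_params takes no time and is no camera call; for the wrist camera it gives the pose at the moment of the call.
- arm.sign_off(): hands the job in, once; it reports no verdict.
The state is a dict: "clock": time; "joints": joint angles; "dq": joint speeds; "joint_efforts": joint torques, N m; "position": TCP position; "ee_rot": TCP orientation; "force": force on the tool from outside, world axes, zero at the start; "ft_torque": the same for the moment, N m; "width": opening from 0.0 (shut) to 1.0 (fully open).
Only numpy, scipy, OpenCV 4.12 (cv2) and the standard library are available. Lean on these libraries where they do the work, as an engineer would, in place of code of your own. Each camera call takes 0.05 s, during which the arm holds its last target.

## Working session

There is one attempt and no reset: what is moved stays moved. The work goes in short steps, Python scripts to look and compute and a shell command to move; the robot and the scene stay as the last step left them, time stands still between calls to the robot, and variables do not carry over. Pictures are saved under pics/ and viewed, and the job is handed in when it is done.

```bash
ls; mkdir -p pics; python3 - <<'E'
from cell import arm
import cv2
print(arm.observe()); print(arm.hold_point_z)
for n in ("scene","top","wrist"):
    p=arm.camera_params(n); print(n,p)
    cv2.imwrite(f"pics/{n}0.png",arm.get_image(n))
E
```

```text
pics
{'clock': 0.0, 'joints': array([-1.24163013,  0.43521493,  0.02499429,  1.57407088, -0.01159731,
        1.13400608, -0.07510881]), 'dq': array([-0.00075053,  0.00160882, -0.00051703, -0.00144501,  0.00090267,
        0.00046245, -0.00019906]), 'joint_efforts': array([-1.57150491e-03, -6.67829847e+01,  9.83969830e-01, -3.14452672e+01,
       -6.06942200e-02,  4.26045607e-02,  1.79743392e-04]), 'position': array([0.26140124, 0.56715902, 0.22596037]), 'ee_rot': array([ 2.64500247e+00,  1.69337433e+00, -1.91639338e-03]), 'force': array([ 0.45272573, -0.38467746, -0.30886652]), 'ft_torque': array([ 0.00913059, -0.02640613, -0.02135527]), 'width': 0.9998819588628415}
0.0188
scene {'camera_matrix': array([[408.24670017,   0.        , 287.89076769],
       [  0.        , 408.24670017, 209.40848797],
       [  0.        ,   0.        ,   1.        ]]), 'k1': -0.06218354919325265, 'rvec': array([ 1.97066798,  1.12698023, -0.54044965]), 'tvec': array([-0.33579739, -0.26684205,  1.63625897])}
top {'camera_matrix': array([[417.60310399,   0.        , 277.41648515],
       [  0.        , 417.60310399, 206.37001432],
       [  0.        ,   0.        ,   1.        ]]), 'k1': 0.04130952295959051, 'rvec': array([ 2.22195838, -2.16553214,  0.10020129]), 'tvec': array([-0.00425239,  0.6263891 ,  1.18204816])}
wrist {'camera_matrix': array([[357.99971489,   0.        , 274.45407441],
       [  0.        , 357.99971489, 206.55435253],
       [  0.        ,   0.        ,   1.        ]]), 'k1': -0.010664160686956234, 'rvec': array([-2.41597998, -1.54938485, -0.239719  ]), 'tvec': array([-0.62464161, -0.03987182,  0.39346756])}
```

View pics/scene0.png

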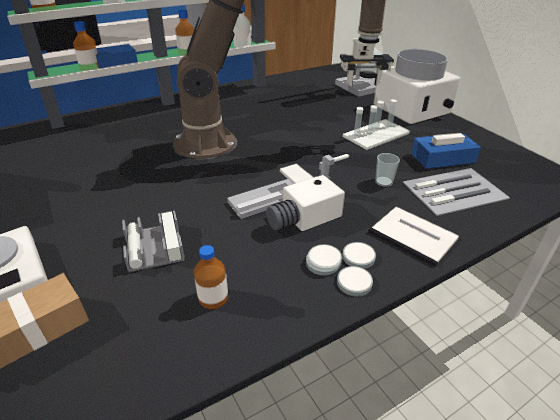

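View pics/top0.png

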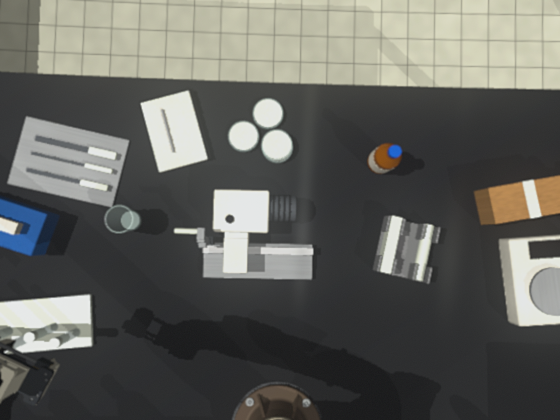

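View pics/wrist0.png

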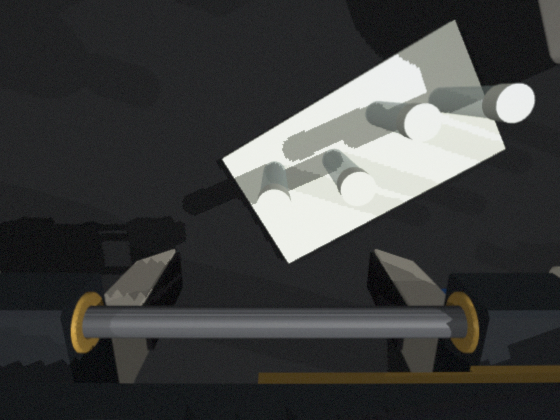

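```bash
cat > h.py <<'E'
import cv2, numpy as np
from cell import arm
from scipy.spatial.transform import Rotation as R
def px2w(n,uv,z,p=None):
    p=p or arm.camera_params(n)
    K=np.array(p["camera_matrix"]);k=p["k1"]
    Rm=cv2.Rodrigues(np.array(p["rvec"]))[0];t=np.array(p["tvec"])
    q=cv2.undistortPoints(np.array([[uv]],float),K,np.array([k,0,0,0.]))[0,0]
    d=Rm.T@np.array([q[0],q[1],1]);c=-Rm.T@t
    return c+d*(z-c[2])/d[2]
def w2px(n,P,p=None):
    p=p or arm.camera_params(n)
    return cv2.projectPoints(np.array(P,float).reshape(-1,1,3),np.array(p["rvec"]),np.array(p["tvec"]),np.array(p["camera_matrix"]),np.array([p["k1"],0,0,0.]))[0].reshape(-1,2)
E
python3 - <<'E'
import cv2
im=cv2.imread("pics/top0.png")
cv2.imwrite("pics/t_saw.png",cv2.resize(im[180:290,165:325],None,fx=5,fy=5,interpolation=cv2.INTER_CUBIC))
cv2.imwrite("pics/t_rack.png",cv2.resize(im[130:290,350:460],None,fx=3.7,fy=3.7,interpolation=cv2.INTER_CUBIC))
im=cv2.imread("pics/scene0.png")
cv2.imwrite("pics/s_saw.png",cv2.resize(im[145:245,220:360],None,fx=5,fy=5,interpolation=cv2.INTER_CUBIC))
E
```

```text
(no output)
```

View pics/t_saw.png

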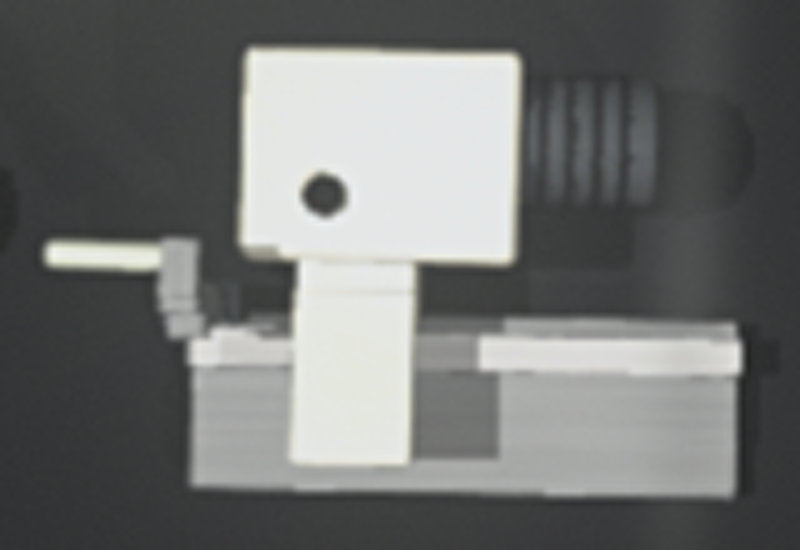

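View pics/t_rack.png

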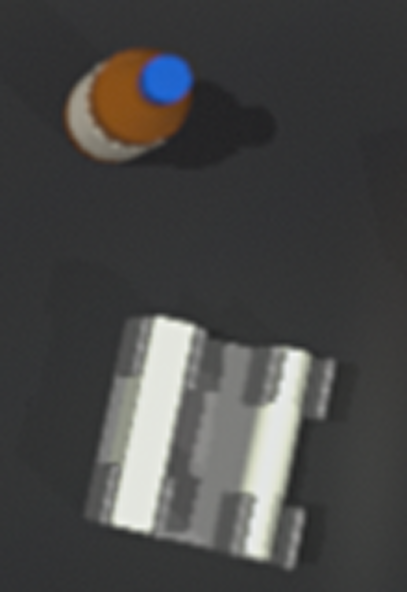

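View pics/s_saw.png

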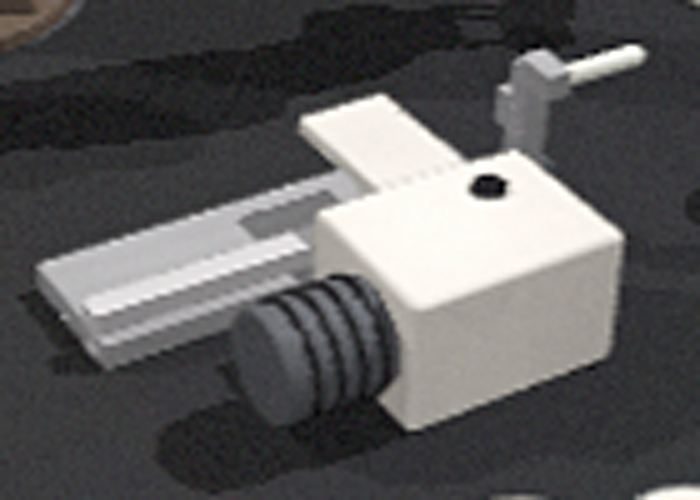

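```bash
cat > fit.py <<'E'
from h import *
from scipy.optimize import least_squares
def fit(obs,f,off,n="top",x0=(0.5,0,0)):
    P=np.array([o[0] for o in obs],float)/1000
    U=(np.array([o[1] for o in obs],float)+.5)/f-.5+np.array(off)
    p=arm.camera_params(n)
    def W(q):
        c,s=np.cos(q[2]),np.sin(q[2])
        return np.c_[q[0]+c*P[:,0]-s*P[:,1],q[1]+s*P[:,0]+c*P[:,1],P[:,2]]
    r=least_squares(lambda q:(w2px(n,W(q),p)-U).ravel(),x0,loss="soft_l1")
    return r.x,(w2px(n,W(r.x),p)-U).round(2)
E
python3 - <<'E'
from fit import *
saw=[((190,85,95),(246,48)),((190,-65,95),(521,55)),((75,-65,95),(516,264)),((75,85,95),(241,257)),
((-35,55,85),(290,463)),((-35,-10,85),(410,465)),((-55,118,20),(191,487)),((-55,-192,20),(737,496)),
((15,118,36),(190,365)),((15,-192,36),(742,373)),((35,-192,36),(740,338))]
print(*fit(saw,5,(165,180)))
bar=[((80,15,55),(150,318)),((80,-15,55),(203,328)),((-80,-15,55),(155,531)),((-80,15,55),(110,523))]
print(*fit(bar,3.7,(350,130),x0=(.6,-.3,0)))
for uv in [(122,219)]: print(px2w("top",uv,0.09))
E
```

```text
[0.47512105 0.10091456 0.00704098] [[-0.24 -0.53]
 [ 0.17 -0.81]
 [ 0.35 -0.2 ]
 [-0.48  0.21]
 [ 0.16  0.19]
 [ 0.35  0.16]
 [ 0.01  0.22]
 [-0.23  0.11]
 [ 0.13  0.02]
 [-0.37  0.27]
 [ 0.1   0.17]]
[ 0.52600586 -0.30910352 -0.21449108] [[ 2.35 -0.29]
 [-1.54 -0.44]
 [-0.89  0.6 ]
 [ 0.72  0.16]]
[0.57644468 0.42889308 0.09      ]
```

```bash
cat >> h.py <<'E'
SAW=[0.4751,0.1009,0.0070]
def saw2w(P):
    P=np.array(P,float)/1000;c,s=np.cos(SAW[2]),np.sin(SAW[2])
    return np.array([SAW[0]+c*P[0]-s*P[1],SAW[1]+s*P[0]+c*P[1],P[2]])
def handle(th,y=148):
    return [50-90*np.cos(th)+20*np.sin(th),y,45+90*np.sin(th)+20*np.cos(th)]
def rot(jx,tilt=0):
    # tool z down, tool x along world direction angle jx (rad)
    x=np.array([np.cos(jx),np.sin(jx),0]);z=np.array([0,0,-1.]);return np.c_[x,np.cross(z,x),z]
def rel(Pw,Rw,s=None):
    s=s or arm.observe();R0=R.from_rotvec(s["ee_rot"]).as_matrix()
    return (R0.T@(np.array(Pw)-s["position"])).round(4), R.from_matrix(R0.T@Rw).as_rotvec().round(4)
E
python3 - <<'E'
from h import *
for th in np.arange(1.3,1.95,.1):
    P=[saw2w(handle(th,y)) for y in (118,177)]
    u=w2px("top",P); print(round(th,2),((u-[165,180]+.5)*5-.5).round(0).tolist(), ((w2px("scene",P)-[220,145]+.5)*5-.5).round(0).tolist())
R0=R.from_rotvec(arm.observe()["ee_rot"]).as_matrix();print(R0.round(3))
E
```

```text
1.3 [[162.0, 314.0], [46.0, 312.0]] [[534.0, 56.0], [608.0, 34.0]]
1.4 [[162.0, 296.0], [47.0, 294.0]] [[542.0, 62.0], [617.0, 40.0]]
1.5 [[163.0, 278.0], [48.0, 276.0]] [[551.0, 70.0], [625.0, 47.0]]
1.6 [[164.0, 261.0], [49.0, 259.0]] [[559.0, 78.0], [634.0, 56.0]]
1.7 [[166.0, 244.0], [51.0, 242.0]] [[567.0, 88.0], [642.0, 65.0]]
1.8 [[167.0, 228.0], [53.0, 226.0]] [[575.0, 99.0], [649.0, 76.0]]
1.9 [[169.0, 212.0], [56.0, 210.0]] [[582.0, 111.0], [657.0, 88.0]]
[[ 0.419  0.908 -0.   ]
 [ 0.908 -0.419 -0.001]
 [-0.001  0.    -1.   ]]
```

```bash
python3 - <<'E'
from h import *
P=saw2w(handle(1.63)); print(P)
print(rel(P+[0,0,0.08],rot(0.007)))
E
```

```text
[0.54935234 0.2494234  0.13365894]
(array([-0.1682,  0.3945,  0.0127]), array([8.000e-04, 9.000e-04, 1.132e+00]))
```

```bash
python3 -m pendant '[{"dp":[-0.042,0.098,0.003],"rotation":[0,0,0.28],"fingers":-0.2},{"dp":[-0.084,0.197,0.006],"rotation":[0,0,0.56],"fingers":-0.2},{"dp":[-0.126,0.296,0.009],"rotation":[0,0,0.85],"fingers":-0.2},{"dp":[-0.168,0.394,0.013],"rotation":[0,0,1.132],"fingers":-0.2},{"dp":[-0.168,0.394,0.013],"rotation":[0,0,1.132],"fingers":-0.2},{"dp":[-0.168,0.394,0.013],"rotation":[0,0,1.132],"fingers":-0.2},{"dp":[-0.168,0.394,0.013],"rotation":[0,0,1.132],"fingers":-0.2},{"dp":[-0.168,0.394,0.013],"rotation":[0,0,1.132],"fingers":-0.2},{"dp":[-0.168,0.394,0.013],"rotation":[0,0,1.132],"fingers":-0.2}]' 10; python3 - <<'E'
from h import *
s=arm.observe();p=arm.camera_params("wrist");cv2.imwrite("pics/w1.png",arm.get_image("wrist"))
P=saw2w(handle(1.63));print(s["clock"],s["position"],s["width"],s["force"],rel(P-[0,0,.02],rot(.007)))
print(w2px("wrist",[saw2w(handle(1.63,118)),saw2w(handle(1.63,177))],p))
E
```

```text
clock: 1.27
position: [0.5485, 0.2502, 0.213]
ee_rot: [3.141, 0.011, -0.002]
force: [-0.7, 0.4, -0.2]
width: 0.602
1.275 [0.5484673  0.25022506 0.21304459] 0.6022214415753999 [-0.66175869  0.41594319 -0.17911167] (array([0.0015, 0.0016, 0.0994]), array([0.0006, 0.0014, 0.0016]))
[[275.17169427 255.10978901]
 [275.34109605 176.48117699]]
```

View pics/w1.png

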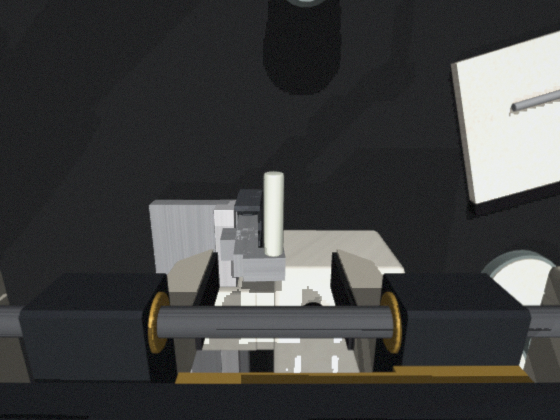

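```bash
python3 -m pendant '[{"dp":[0.001,0.002,0.05],"rotation":[0,0,0],"fingers":-0.2},{"dp":[0.001,0.002,0.096],"rotation":[0,0,0],"fingers":-0.2},{"dp":[0.001,0.002,0.096],"rotation":[0,0,0],"fingers":0.3},{"dp":[0.001,0.002,0.096],"rotation":[0,0,0],"fingers":1},{"dp":[0.001,0.002,0.096],"rotation":[0,0,0],"fingers":1},{"dp":[0.001,0.002,0.096],"rotation":[0,0,0],"fingers":1},{"dp":[0.001,0.002,0.096],"rotation":[0,0,0],"fingers":1}]' 10; python3 - <<'E'
from h import *
s=arm.observe();print(s["clock"],s["position"],s["width"],s["force"])
P0=saw2w(handle(1.62))
hp=s["position"]-[0,0,-.0188];print(hp,P0)
for th in np.linspace(1.62,-0.03,12): print(round(th,2),rel(s["position"]+saw2w(handle(th))-P0,rot(.007))[0])
E
```

```text
clock: 2.2
position: [0.5491, 0.2494, 0.118]
ee_rot: [-3.141, -0.014, 0.001]
force: [-1.1, 0.3, 4.3]
width: 0.142
2.2 [0.54914917 0.24941041 0.11797855] 0.1416449562891346 [-1.12062309  0.30416517  4.25290194]
[0.54914917 0.24941041 0.13677855] [0.54846452 0.24941719 0.1339074 ]
1.62 [ 0. -0.  0.]
1.47 [-0.0136 -0.     -0.0026]
1.32 [-0.0274 -0.     -0.0032]
1.17 [-0.0411 -0.0001 -0.0017]
1.02 [-0.0545 -0.0001  0.0018]
0.87 [-0.0671 -0.0001  0.0073]
0.72 [-0.0789 -0.0001  0.0146]
0.57 [-0.0894 -0.0001  0.0236]
0.42 [-0.0984 -0.0002  0.034 ]
0.27 [-0.1058 -0.0002  0.0457]
0.12 [-0.1113 -0.0002  0.0583]
-0.03 [-0.1149 -0.0002  0.0717]
```

```bash
python3 -m pendant '[{"dp":[-0.0136,0,-0.0026],"rotation":[0,0,0],"fingers":1},{"dp":[-0.0274,0,-0.0032],"rotation":[0,0,0],"fingers":1},{"dp":[-0.0411,0,-0.0017],"rotation":[0,0,0],"fingers":1},{"dp":[-0.0545,0,0.0018],"rotation":[0,0,0],"fingers":1},{"dp":[-0.0671,0,0.0073],"rotation":[0,0,0],"fingers":1},{"dp":[-0.0789,0,0.0146],"rotation":[0,0,0],"fingers":1},{"dp":[-0.0894,0,0.0236],"rotation":[0,0,0],"fingers":1},{"dp":[-0.0984,0,0.034],"rotation":[0,0,0],"fingers":1},{"dp":[-0.1058,0,0.0457],"rotation":[0,0,0],"fingers":1},{"dp":[-0.1113,0,0.0583],"rotation":[0,0,0],"fingers":1},{"dp":[-0.114,0,0.069],"rotation":[0,0,0],"fingers":1},{"dp":[-0.114,0,0.072],"rotation":[0,0,0],"fingers":1},{"dp":[-0.114,0,0.072],"rotation":[0,0,0],"fingers":1},{"dp":[-0.114,0,0.072],"rotation":[0,0,0],"fingers":1}]'; python3 - <<'E'
from h import *
s=arm.observe();print(s["clock"],s["position"],s["width"],s["force"])
print(s["position"]+[0,0,.0188],saw2w(handle(0)))
cv2.imwrite("pics/s2.png",cv2.resize(arm.get_image("scene")[130:245,220:360],None,fx=5,fy=5))
E
```

```text
clock: 3.95
position: [0.4329, 0.2485, 0.0447]
ee_rot: [3.141, 0.015, -0.007]
force: [-4.9, 5.7, -2.4]
width: 0.153
3.95 [0.43288917 0.24849356 0.04467256] 0.15269840644053362 [-4.8581263   5.71258217 -2.39885597]
[0.43288917 0.24849356 0.06347256] [0.43406499 0.24861638 0.065     ]
```

View pics/s2.png

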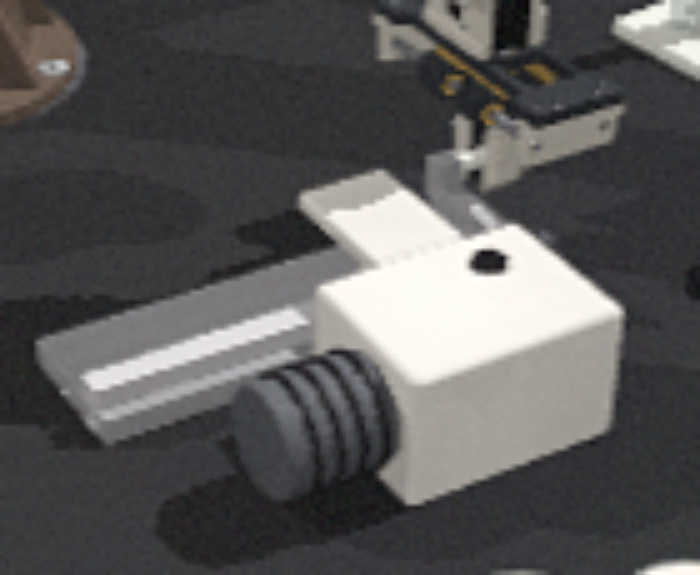

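```bash
python3 -m pendant '[{"dp":[0.001,0,0.004],"rotation":[0,0,0],"fingers":1},{"dp":[0.001,0,0.006],"rotation":[0,0,0],"fingers":1},{"dp":[0.001,0,0.006],"rotation":[0,0,0],"fingers":1}]'; python3 - <<'E'
from h import *
s=arm.observe();print(s["clock"],s["position"],s["width"],s["force"])
cv2.imwrite("pics/t2.png",cv2.resize(arm.get_image("top")[180:290,165:325],None,fx=5,fy=5))
P=[saw2w(handle(0,y)) for y in (118,177)]
print(((w2px("top",P)-[165,180]+.5)*5-.5).round(0).tolist())
E
```

```text
clock: 4.38
position: [0.4326, 0.2482, 0.0382]
ee_rot: [3.14, 0.016, -0.011]
force: [-4.4, 3.0, 8.5]
width: 0.145
4.375 [0.43262563 0.24823613 0.03820401] 0.14501058263560052 [-4.43925648  2.95188142  8.46294556]
[[179.0, 468.0], [70.0, 467.0]]
```

View pics/t2.png

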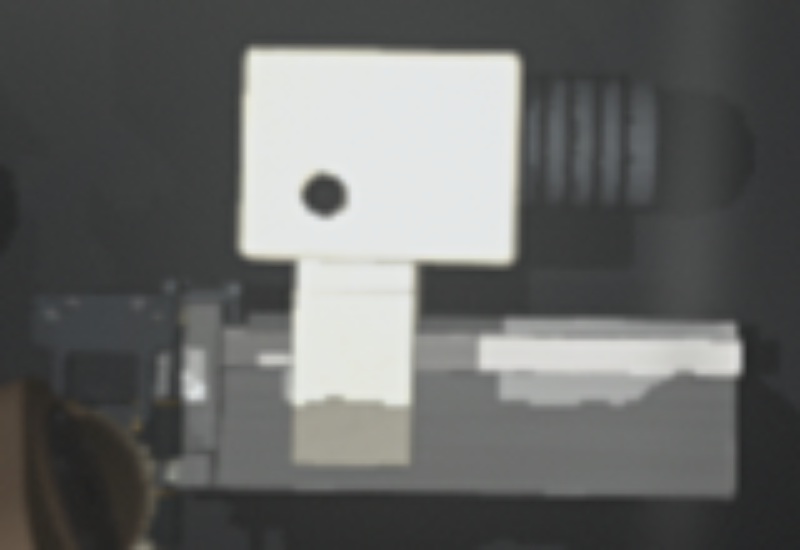

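```bash
python3 -m pendant '[{"dp":[0,0,0],"rotation":[0,0,0],"fingers":-0.3},{"dp":[0,0,0],"rotation":[0,0,0],"fingers":-0.3},{"dp":[0,0,0],"rotation":[0,0,0],"fingers":-0.3},{"dp":[0,0,-0.06],"rotation":[0,0,0],"fingers":-0.3},{"dp":[0,0,-0.12],"rotation":[0,0,0],"fingers":-0.3},{"dp":[0,0,-0.16],"rotation":[0,0,0],"fingers":-0.3},{"dp":[0,0,-0.16],"rotation":[0,0,0],"fingers":-0.3}]'; python3 - <<'E'
from h import *
s=arm.observe();print(s["clock"],s["position"],s["width"],s["force"])
p=arm.camera_params("wrist");cv2.imwrite("pics/w3.png",arm.get_image("wrist"))
for th in (0,.05,.1,.2): print(th,w2px("wrist",[saw2w(handle(th,y)) for y in (118,177)],p).round(1).tolist())
# plan above rack
b=np.array([.526,-.309]);yaw=-.2145
for j in (yaw+np.pi/2,yaw-np.pi/2): print(rel([b[0],b[1],.21],rot(j)))
E
```

```text
clock: 5.3
position: [0.4354, 0.2493, 0.2011]
ee_rot: [-3.139, -0.015, 0.003]
force: [0.3, 0.3, -0.6]
width: 0.646
5.3 [0.43544052 0.24929354 0.20109918] 0.6464279424880799 [ 0.31996415  0.31355382 -0.63177643]
0 [[272.7, 227.6], [272.9, 161.4]]
0.05 [[273.9, 229.4], [274.2, 162.4]]
0.1 [[275.4, 231.3], [275.8, 163.5]]
0.2 [[279.4, 235.1], [280.0, 165.5]]
(array([ 0.0861,  0.5586, -0.0115]), array([-0.0037,  0.0037, -1.3464]))
(array([ 0.0861,  0.5586, -0.0115]), array([0.004 , 0.004 , 1.7952]))
```

View pics/w3.png

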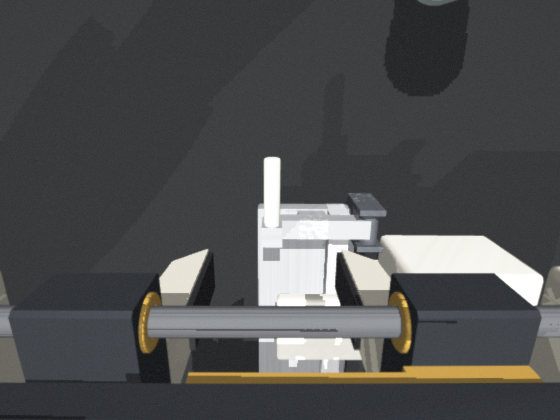

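```bash
python3 - <<'E'
from h import *
s=arm.observe();p=arm.camera_params("wrist")
Rm=cv2.Rodrigues(p["rvec"])[0];c=-Rm.T@p["tvec"]
R0=R.from_rotvec(s["ee_rot"]).as_matrix();print("cam in tool",R0.T@(c-s["position"]),"axis",R0.T@Rm.T)
print(s["joints"])
E
```

```text
cam in tool [ 0.00059501 -0.08346961 -0.15973896] axis [[ 9.99998612e-01  1.55229453e-03 -6.04680747e-04]
 [-1.29316527e-03  9.52136565e-01  3.05670228e-01]
 [ 1.05022887e-03 -3.05669022e-01  9.52137252e-01]]
[-0.94066508  0.26653482  0.39417006  1.92913331 -0.12630566  0.97310755
 -0.4774527 ]
```

```bash
python3 -m pendant '[{"dp":[0.011,0.0625,-0.02],"rotation":[0,0,-0.17],"fingers":-0.3},{"dp":[0.022,0.125,-0.02],"rotation":[0,0,-0.34],"fingers":-0.3},{"dp":[0.033,0.187,-0.02],"rotation":[0,0,-0.51],"fingers":-0.3},{"dp":[0.044,0.25,-0.02],"rotation":[0,0,-0.68],"fingers":-0.3},{"dp":[0.055,0.312,-0.02],"rotation":[0,0,-0.85],"fingers":-0.3},{"dp":[0.066,0.375,-0.02],"rotation":[0,0,-1.02],"fingers":-0.3},{"dp":[0.077,0.437,-0.02],"rotation":[0,0,-1.19],"fingers":-0.3},{"dp":[0.084,0.5,-0.02],"rotation":[0,0,-1.346],"fingers":-0.3},{"dp":[0.086,0.558,-0.02],"rotation":[0,0,-1.346],"fingers":-0.3},{"dp":[0.086,0.558,-0.02],"rotation":[0,0,-1.346],"fingers":-0.3},{"dp":[0.086,0.558,-0.02],"rotation":[0,0,-1.346],"fingers":-0.3}]'; python3 - <<'E'
from h import *
s=arm.observe();p=arm.camera_params("wrist");print(s["clock"],s["position"],s["joints"])
np.save("w4.npy",p,allow_pickle=True)
cv2.imwrite("pics/w4.png",arm.get_image("wrist"))
E
```

```text
clock: 6.72
position: [0.5233, -0.3144, 0.2163]
ee_rot: [-2.452, -1.958, 0.012]
force: [-0.3, -0.4, -0.5]
width: 0.65
6.725 [ 0.52334547 -0.31437652  0.21634288] [ 0.15330495  0.43892688  0.43006873  1.64393554 -0.192688    1.10815546
  1.98253167]
```

View pics/w4.png

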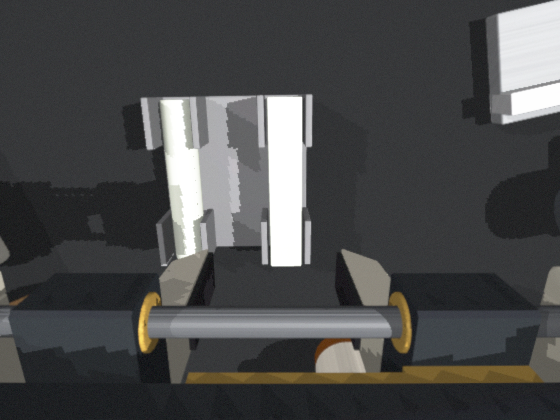

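```bash
python3 - <<'E'
from h import *
import cv2
im=cv2.imread("pics/w4.png");cv2.imwrite("pics/w4c.png",cv2.resize(im[85:275,235:335],None,fx=3,fy=3))
p=np.load("w4.npy",allow_pickle=True).item()
for uv in [(267.5,97),(301,97),(301,265),(271,265)]: print(px2w("wrist",uv,.055,p).round(4))
E
```

```text
[ 0.444  -0.3028  0.055 ]
[ 0.4503 -0.2747  0.055 ]
[ 0.6065 -0.3063  0.055 ]
[ 0.6    -0.3353  0.055 ]
```

View pics/w4c.png

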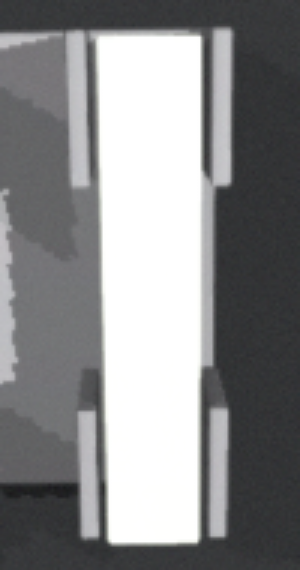

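```bash
python3 - <<'E'
from h import *
print(rel([.525,-.3048,.033],rot(-.2026+np.pi/2)))
E
```

```text
(array([0.0063, 0.001 , 0.1832]), array([-0.0082,  0.0012, -0.0171]))
```

```bash
python3 -m pendant '[{"dp":[0.006,0.001,0.04],"rotation":[-0.008,0.001,-0.017],"fingers":-0.3},{"dp":[0.006,0.001,0.09],"rotation":[-0.008,0.001,-0.017],"fingers":-0.3},{"dp":[0.006,0.001,0.13],"rotation":[-0.008,0.001,-0.017],"fingers":-0.3},{"dp":[0.006,0.001,0.165],"rotation":[-0.008,0.001,-0.017],"fingers":-0.3},{"dp":[0.006,0.001,0.183],"rotation":[-0.008,0.001,-0.017],"fingers":-0.3},{"dp":[0.006,0.001,0.183],"rotation":[-0.008,0.001,-0.017],"fingers":-0.3},{"dp":[0.006,0.001,0.183],"rotation":[-0.008,0.001,-0.017],"fingers":1},{"dp":[0.006,0.001,0.183],"rotation":[-0.008,0.001,-0.017],"fingers":1},{"dp":[0.006,0.001,0.183],"rotation":[-0.008,0.001,-0.017],"fingers":1},{"dp":[0.006,0.001,0.183],"rotation":[-0.008,0.001,-0.017],"fingers":1},{"dp":[0.006,0.001,0.183],"rotation":[-0.008,0.001,-0.017],"fingers":1}]' 25; python3 - <<'E'
from h import *
s=arm.observe();print(s["clock"],s["position"],s["force"],s["width"]*92,rel([.525,-.3048,.033],rot(-.2026+np.pi/2)))
E
```

```text
clock: 8.15
position: [0.5253, -0.3053, 0.0339]
ee_rot: [2.434, 1.985, 0.0]
force: [-1.1, 0.4, 5.7]
width: 0.325
8.15 [ 0.52529714 -0.30532992  0.0338903 ] [-1.07369994  0.43481786  5.66080996] 29.93137944253621 (array([ 0.0005, -0.0004,  0.0009]), array([ 0.0008,  0.0003, -0.0002]))
```

```bash
python3 - <<'E'
from h import *
P=saw2w([-4,-110,0]);print(rel(P+[0,0,.15],rot(.007)), rel(P+[0,0,.0447],rot(.007)))
E
```

```text
(array([ 0.2793, -0.1119, -0.1163]), array([ 8.000e-04, -3.000e-04,  1.361e+00])) (array([ 0.2794, -0.112 , -0.011 ]), array([ 8.000e-04, -3.000e-04,  1.361e+00]))
```

```bash
python3 -m pendant '[{"dp":[0,0,-0.04],"rotation":[0,0,0],"fingers":1},{"dp":[0,0,-0.09],"rotation":[0,0,0],"fingers":1},{"dp":[0.01,-0.005,-0.116],"rotation":[0,0,0.05],"fingers":1},{"dp":[0.04,-0.016,-0.116],"rotation":[0,0,0.2],"fingers":1},{"dp":[0.07,-0.028,-0.116],"rotation":[0,0,0.34],"fingers":1},{"dp":[0.105,-0.042,-0.116],"rotation":[0,0,0.51],"fingers":1},{"dp":[0.14,-0.056,-0.116],"rotation":[0,0,0.68],"fingers":1},{"dp":[0.175,-0.07,-0.116],"rotation":[0,0,0.85],"fingers":1},{"dp":[0.21,-0.084,-0.116],"rotation":[0,0,1.02],"fingers":1},{"dp":[0.245,-0.098,-0.116],"rotation":[0,0,1.19],"fingers":1},{"dp":[0.279,-0.112,-0.116],"rotation":[0,0,1.361],"fingers":1},{"dp":[0.279,-0.112,-0.116],"rotation":[0,0,1.361],"fingers":1},{"dp":[0.279,-0.112,-0.116],"rotation":[0,0,1.361],"fingers":1},{"dp":[0.279,-0.112,-0.116],"rotation":[0,0,1.361],"fingers":1}]'; python3 - <<'E'
from h import *
s=arm.observe();P=saw2w([-4,-110,0]);print(s["clock"],s["position"],s["force"],s["width"]*92,s["joints"],rel(P+[0,0,.0444],rot(.007)))
cv2.imwrite("pics/t5.png",cv2.resize(arm.get_image("top")[180:290,165:325],None,fx=5,fy=5))
cv2.imwrite("pics/w5.png",arm.get_image("wrist"))
E
```

```text
clock: 9.9
position: [0.4718, -0.0106, 0.1498]
ee_rot: [3.141, 0.01, 0.001]
force: [-0.3, -0.3, -3.8]
width: 0.325
9.9 [ 0.47177174 -0.01055378  0.14979685] [-0.28669683 -0.341778   -3.8061776 ] 29.944804322037193 [-0.68994865  0.32916141  0.76646772  2.07682089 -0.30337032  0.84581851
  0.25962938] (array([ 0.    , -0.0015,  0.1054]), array([ 0.0007, -0.0009, -0.0008]))
```

View pics/w5.png

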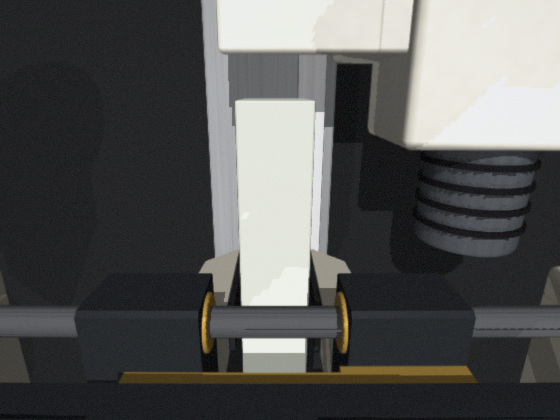

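```bash
python3 -m pendant '[{"dp":[0,-0.001,0.04],"rotation":[0,0,0],"fingers":1},{"dp":[0,-0.001,0.08],"rotation":[0,0,0],"fingers":1},{"dp":[0,-0.001,0.095],"rotation":[0,0,0],"fingers":1},{"dp":[0,-0.001,0.101],"rotation":[0,0,0],"fingers":1},{"dp":[0,-0.001,0.104],"rotation":[0,0,0],"fingers":1},{"dp":[0,-0.001,0.105],"rotation":[0,0,0],"fingers":1}]'; python3 - <<'E'
from h import *
s=arm.observe();P=saw2w([-4,-110,0]);print(s["clock"],s["position"],s["force"],s["ft_torque"],s["width"]*92,rel(P+[0,0,.0439],rot(.007)))
E
```

```text
clock: 10.75
position: [0.4726, -0.0095, 0.0455]
ee_rot: [3.141, 0.009, 0.004]
force: [0.1, -0.1, -2.4]
width: 0.323
10.75 [ 0.47256683 -0.00948293  0.04552072] [ 0.09298328 -0.11533162 -2.43757984] [-0.05232392  0.10542664 -0.03137354] 29.71845029024406 (array([-0.0007, -0.0004,  0.0016]), array([ 0.0002, -0.0024, -0.0013]))
```

```bash
python3 -m pendant '[{"dp":[0,0,0.001],"rotation":[0,0,0],"fingers":1},{"dp":[0,0,0.002],"rotation":[0,0,0],"fingers":1},{"dp":[0,0,0.003],"rotation":[0,0,0],"fingers":1},{"dp":[0,0,0.003],"rotation":[0,0,0],"fingers":1}]'; python3 - <<'E'
from h import *
s=arm.observe();P=saw2w([-4,-110,0]);print(s["clock"],s["position"],s["force"],s["ft_torque"],s["width"]*92,rel(P+[0,0,.0439],rot(.007)))
E
```

```text
clock: 11.25
position: [0.473, -0.0093, 0.0438]
ee_rot: [-3.14, -0.009, -0.005]
force: [-5.9, 1.1, 21.4]
width: 0.32
11.25 [ 0.4729733  -0.00934079  0.04376938] [-5.91435291  1.1251274  21.37069185] [0.12251304 1.44612687 0.03693876] 29.47826566904308 (array([-0.0011, -0.0002, -0.0001]), array([-0.0013, -0.0034, -0.0014]))
```

```bash
python3 -m pendant '[{"dp":[0,0,-0.001],"rotation":[0,0,0],"fingers":-0.2},{"dp":[0,0,-0.001],"rotation":[0,0,0],"fingers":-0.2},{"dp":[0,0,-0.001],"rotation":[0,0,0],"fingers":-0.2},{"dp":[0,0,-0.001],"rotation":[0,0,0],"fingers":-0.2},{"dp":[0,0,-0.001],"rotation":[0,0,0],"fingers":-0.2},{"dp":[0,0,-0.001],"rotation":[0,0,0],"fingers":-0.2}]'; python3 - <<'E'
from h import *
s=arm.observe();P=saw2w([-4,-110,0]);print(s["clock"],s["position"],s["force"],s["ft_torque"],s["width"]*92,rel(P+[0,0,.0439],rot(.007)))
p=arm.camera_params("wrist");im=arm.get_image("wrist");cv2.imwrite("pics/w6.png",im)
cv2.imwrite("pics/t6.png",cv2.resize(arm.get_image("top")[180:290,165:325],None,fx=5,fy=5))
print(w2px("wrist",[saw2w(q) for q in [(-19,-30,65),(11,-30,65),(-19,-110,65),(11,-110,65)]],p).round(1))
np.save("w6.npy",p,allow_pickle=True)
E
```

```text
clock: 12.0
position: [0.4729, -0.0093, 0.0447]
ee_rot: [-3.14, -0.009, -0.005]
force: [-0.4, 0.9, -0.3]
width: 0.601
12.0 [ 0.47291359 -0.00931731  0.04470549] [-0.38877172  0.86192408 -0.31105979] [-0.10129271  0.05218442  0.02526391] 55.28472438275217 (array([-0.001 , -0.0002,  0.0008]), array([-0.0013, -0.0032, -0.0014]))
[[230.2 100.8]
 [310.4 100.7]
 [237.  289.4]
 [304.9 289.3]]
```

View pics/w6.png

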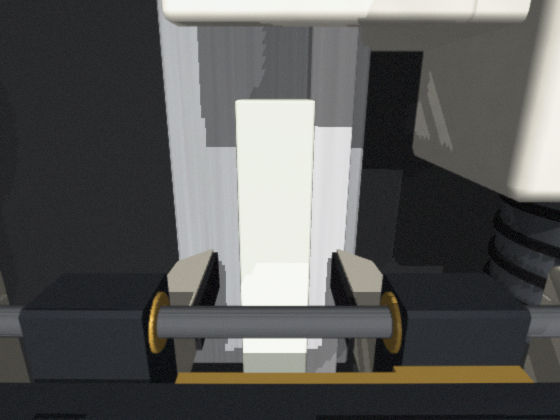

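View pics/t6.png

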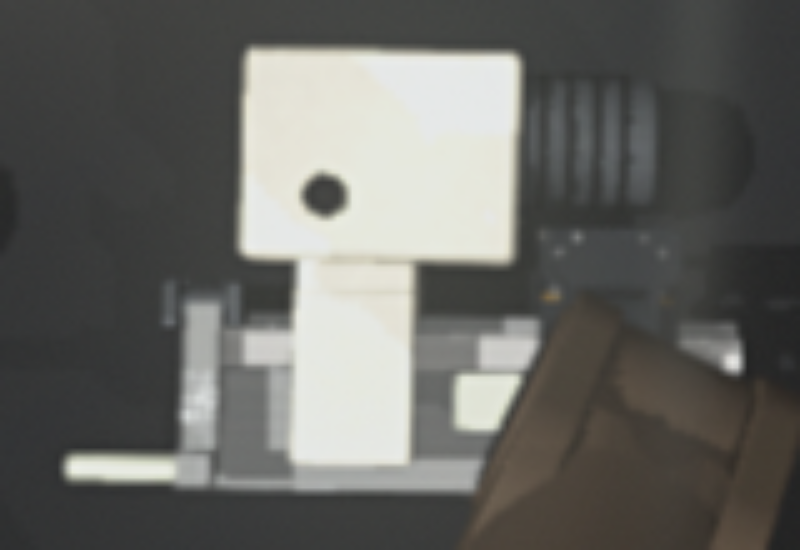

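```bash
python3 -m pendant '[{"dp":[0,0.03,0],"rotation":[0,0,0],"fingers":-0.2},{"dp":[0,0.055,0],"rotation":[0,0,0],"fingers":-0.2},{"dp":[0,0.065,0],"rotation":[0,0,0],"fingers":-0.2},{"dp":[0,0.065,0],"rotation":[0,0,0],"fingers":-0.2},{"dp":[0,0.065,0],"rotation":[0,0,0],"fingers":-0.2}]'; python3 - <<'E'
from h import *
s=arm.observe();P=saw2w([-2,-175,0]);print(s["clock"],s["position"],s["force"],s["width"]*92,rel(P+[0,0,.0445],rot(.007)))
p=arm.camera_params("wrist");cv2.imwrite("pics/w7.png",arm.get_image("wrist"))
for x in (-17,13): print(w2px("wrist",[saw2w(q) for q in [(x,-30,65),(x,-110,65)]],p).round(1).tolist())
E
```

```text
clock: 12.72
position: [0.4733, -0.0732, 0.0445]
ee_rot: [-3.14, -0.011, -0.005]
force: [0.4, 0.0, 0.0]
width: 0.6
12.725 [ 0.47328679 -0.07324196  0.04451463] [0.36780938 0.00783416 0.04005568] 55.22360422726672 (array([0.001 , 0.0009, 0.    ]), array([-0.0019, -0.0029, -0.0003]))
[[229.9, -105.5], [237.2, 143.9]]
[[323.1, -105.3], [314.7, 144.0]]
```

View pics/w7.png

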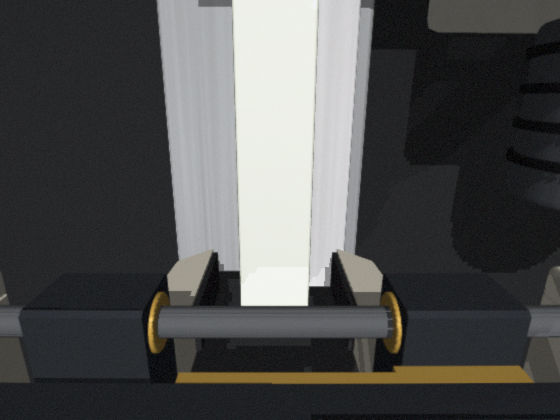

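```bash
python3 -m pendant '[{"dp":[0.001,0,0],"rotation":[0.002,0.003,0],"fingers":0.3},{"dp":[0.001,0,0],"rotation":[0.002,0.003,0],"fingers":1},{"dp":[0.001,0,0],"rotation":[0.002,0.003,0],"fingers":1},{"dp":[0.001,0,0],"rotation":[0.002,0.003,0],"fingers":1},{"dp":[0.001,0,0],"rotation":[0.002,0.003,0],"fingers":1}]' 20; python3 - <<'E'
from h import *
s=arm.observe();P=saw2w([0,-45,0]);print(s["clock"],s["position"],s["force"],s["ft_torque"],s["width"]*92,rel(P+[0,0,.0445],rot(.007)))
E
```

```text
clock: 13.4
position: [0.4738, -0.073, 0.0445]
ee_rot: [-3.137, -0.011, -0.008]
force: [-3.4, 1.2, 4.4]
width: 0.326
13.4 [ 0.47381305 -0.07301634  0.04450291] [-3.4324107   1.21972685  4.37273327] [0.12259322 0.8705208  0.04492812] 30.016854700935113 (array([ 0.0025, -0.1289,  0.0006]), array([-0.0043, -0.0051,  0.    ]))
```

```bash
python3 -m pendant '[{"dp":[0.0005,-0.008,-0.0005],"rotation":[0,0,0],"fingers":1},{"dp":[0.001,-0.02,-0.0005],"rotation":[0,0,0],"fingers":1},{"dp":[0.001,-0.035,-0.0005],"rotation":[0,0,0],"fingers":1},{"dp":[0.001,-0.05,-0.0005],"rotation":[0,0,0],"fingers":1},{"dp":[0.001,-0.065,-0.0005],"rotation":[0,0,0],"fingers":1},{"dp":[0.001,-0.08,-0.0005],"rotation":[0,0,0],"fingers":1},{"dp":[0.001,-0.095,-0.0005],"rotation":[0,0,0],"fingers":1},{"dp":[0.001,-0.108,-0.0005],"rotation":[0,0,0],"fingers":1},{"dp":[0.001,-0.115,-0.0005],"rotation":[0,0,0],"fingers":1},{"dp":[0.001,-0.115,-0.0005],"rotation":[0,0,0],"fingers":1}]'; python3 - <<'E'
from h import *
s=arm.observe();P=saw2w([0,-45,0]);print(s["clock"],s["position"],s["force"],s["ft_torque"],s["width"]*92,rel(P+[0,0,.0445],rot(.007)))
cv2.imwrite("pics/t8.png",cv2.resize(arm.get_image("top")[180:290,165:325],None,fx=5,fy=5))
cv2.imwrite("pics/w8.png",arm.get_image("wrist"))
E
```

```text
clock: 14.65
position: [0.4735, 0.0436, 0.0453]
ee_rot: [-3.136, -0.014, -0.006]
force: [-4.4, 2.8, -2.7]
width: 0.324
14.65 [0.47348056 0.04363284 0.04534238] [-4.35079873  2.79317069 -2.71574781] [0.53144898 1.17402855 0.04495876] 29.846714545367764 (array([ 0.002 , -0.0122,  0.0009]), array([-0.0054, -0.004 ,  0.0018]))
```

View pics/t8.png

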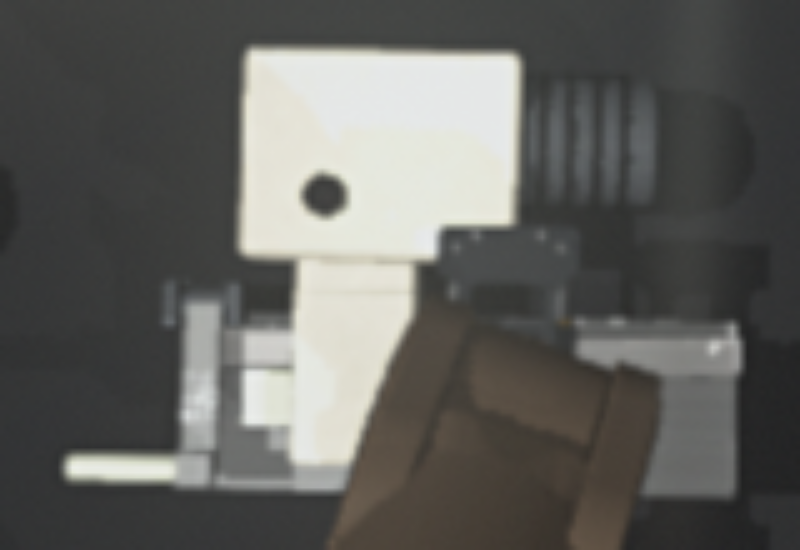

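View pics/w8.png

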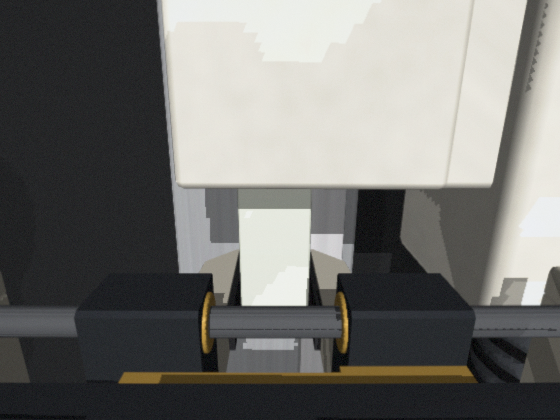

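```bash
python3 -m pendant '[{"dp":[0.002,-0.004,0],"rotation":[0,0,0],"fingers":1},{"dp":[0.004,-0.007,0],"rotation":[0,0,0],"fingers":1},{"dp":[0.004,-0.010,0],"rotation":[0,0,0],"fingers":1},{"dp":[0.004,-0.010,0],"rotation":[0,0,0],"fingers":1}]'; python3 - <<'E'
from h import *
s=arm.observe();P=saw2w([0,-45,0]);print(s["clock"],s["position"],s["force"],s["ft_torque"],s["width"]*92,rel(P+[0,0,.0445],rot(.007)))
cv2.imwrite("pics/t9.png",cv2.resize(arm.get_image("top")[220:290,195:275],None,fx=9,fy=8))
E
```

```text
clock: 15.25
position: [0.4736, 0.0509, 0.0446]
ee_rot: [-3.138, -0.009, 0.004]
force: [-12.8, -10.5, 1.9]
width: 0.326
15.25 [0.47360901 0.05091748 0.04462196] [-12.83285215 -10.51960035   1.92244671] [-2.345219    3.05995925 -0.0389281 ] 30.02407607613911 (array([ 0.0018, -0.005 ,  0.0001]), array([-0.0036,  0.0024, -0.001 ]))
```

View pics/t9.png

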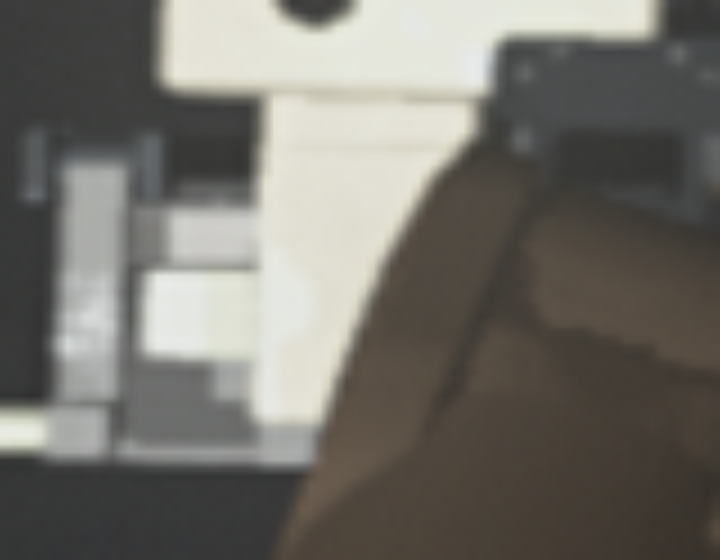

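```bash
python3 -m pendant '[{"dp":[0.001,0,-0.0005],"rotation":[0,0,0],"fingers":1},{"dp":[0.001,-0.003,-0.0005],"rotation":[0,0,0],"fingers":1},{"dp":[0.001,-0.005,-0.0005],"rotation":[0,0,0],"fingers":1},{"dp":[0.001,-0.006,-0.0005],"rotation":[0,0,0],"fingers":1},{"dp":[0.001,-0.006,-0.0005],"rotation":[0,0,0],"fingers":1}]'; python3 - <<'E'
from h import *
s=arm.observe();P=saw2w([0,-45,0]);print(s["clock"],s["position"],s["force"],s["ft_torque"],s["width"]*92,rel(P+[0,0,.0445],rot(.007)))
cv2.imwrite("pics/t10.png",cv2.resize(arm.get_image("top")[220:290,195:275],None,fx=9,fy=8))
E
```

```text
clock: 15.92
position: [0.4736, 0.0559, 0.045]
ee_rot: [-3.139, -0.008, 0.006]
force: [-7.0, -5.7, -0.9]
width: 0.327
15.925 [0.4735842  0.05593266 0.04499851] [-7.00116444 -5.67536061 -0.88636972] [-1.2808477   1.67426369  0.04476548] 30.089623955975878 (array([0.0018, 0.    , 0.0005]), array([-0.0029,  0.004 , -0.002 ]))
```

View pics/t10.png

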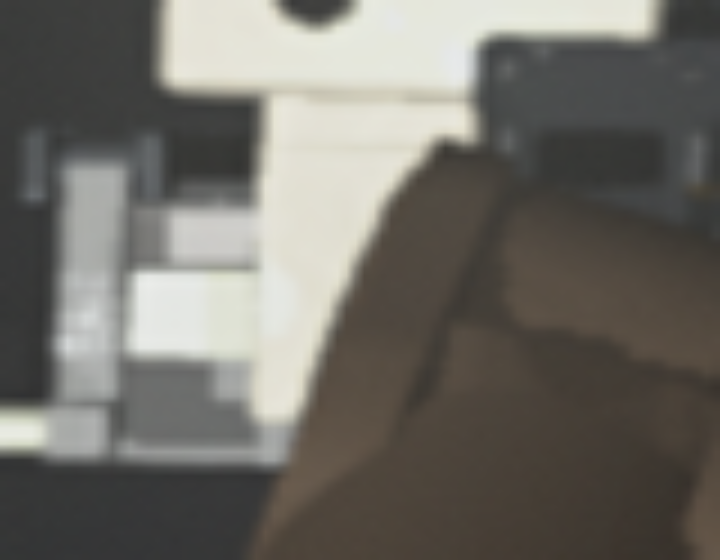

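```bash
python3 -m pendant '[{"dp":[0.001,-0.002,0],"rotation":[0,0,0],"fingers":1},{"dp":[0.001,-0.004,0],"rotation":[0,0,0],"fingers":1},{"dp":[0.001,-0.004,0],"rotation":[0,0,0],"fingers":1},{"dp":[0.001,-0.004,0],"rotation":[0,0,0],"fingers":1}]'; python3 - <<'E'
from h import *
s=arm.observe();P=saw2w([0,-45,0]);print(s["clock"],s["position"],s["force"],s["ft_torque"],s["width"]*92,rel(P+[0,0,.0445],rot(.007)))
cv2.imwrite("pics/t11.png",cv2.resize(arm.get_image("top")[220:290,195:275],None,fx=9,fy=8))
E
```

```text
clock: 16.48
position: [0.4736, 0.0589, 0.0449]
ee_rot: [-3.14, -0.007, 0.009]
force: [-7.2, -6.1, 0.1]
width: 0.325
16.475 [0.47357583 0.05889708 0.04487618] [-7.18898465 -6.13794011  0.05680489] [-1.26446591  1.70501407  0.0084208 ] 29.91599463990149 (array([0.0018, 0.003 , 0.0004]), array([-0.0021,  0.0057, -0.0028]))
```

View pics/t11.png

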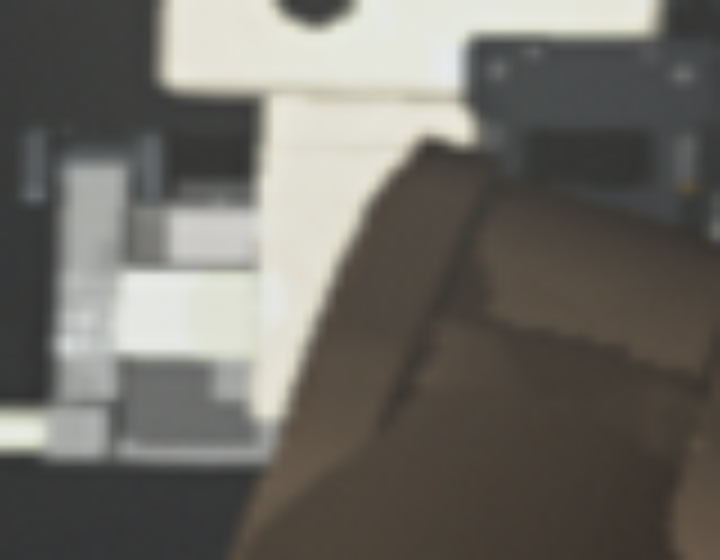

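```bash
python3 -m pendant '[{"dp":[0.001,-0.002,0],"rotation":[0,0,0],"fingers":1},{"dp":[0.001,-0.003,0],"rotation":[0,0,0],"fingers":1},{"dp":[0.001,-0.003,0],"rotation":[0,0,0],"fingers":1},{"dp":[0.001,-0.003,0],"rotation":[0,0,0],"fingers":1}]'; python3 - <<'E'
from h import *
s=arm.observe();P=saw2w([0,-45,0]);print(s["clock"],s["position"],s["force"],s["ft_torque"],s["width"]*92,rel(P+[0,0,.0445],rot(.007)))
E
```

```text
clock: 17.02
position: [0.4736, 0.0603, 0.0448]
ee_rot: [-3.141, -0.004, 0.011]
force: [-7.3, -7.9, 1.6]
width: 0.327
17.025 [0.47360363 0.06025515 0.0447896 ] [-7.3053968  -7.92573326  1.55837936] [-1.75211381  1.70790646  0.1592254 ] 30.068141161828805 (array([0.0018, 0.0044, 0.0003]), array([-0.0007,  0.0072, -0.0041]))
```

```bash
python3 -m pendant '[{"dp":[0.001,-0.003,0],"rotation":[0,0,0],"fingers":1},{"dp":[0.001,-0.004,0],"rotation":[0,0,0],"fingers":1},{"dp":[0.001,-0.004,0],"rotation":[0,0,0],"fingers":1},{"dp":[0.001,-0.004,0],"rotation":[0,0,0],"fingers":1}]'; python3 - <<'E'
from h import *
s=arm.observe();P=saw2w([0,-45,0]);print(s["clock"],s["position"],s["force"],s["ft_torque"],s["width"]*92,rel(P+[0,0,.0445],rot(.007)))
cv2.imwrite("pics/t12.png",cv2.resize(arm.get_image("top")[220:290,195:275],None,fx=9,fy=8))
E
```

```text
clock: 17.52
position: [0.4736, 0.0604, 0.0448]
ee_rot: [3.139, -0.0, -0.013]
force: [-7.7, -16.2, 3.2]
width: 0.32
17.525 [0.47359683 0.06042178 0.04477892] [ -7.70925118 -16.19339811   3.23918351] [-3.38887368  1.82112905  0.15886565] 29.462498982537877 (array([0.0018, 0.0045, 0.0003]), array([ 0.003 ,  0.0085, -0.0073]))
```

View pics/t12.png

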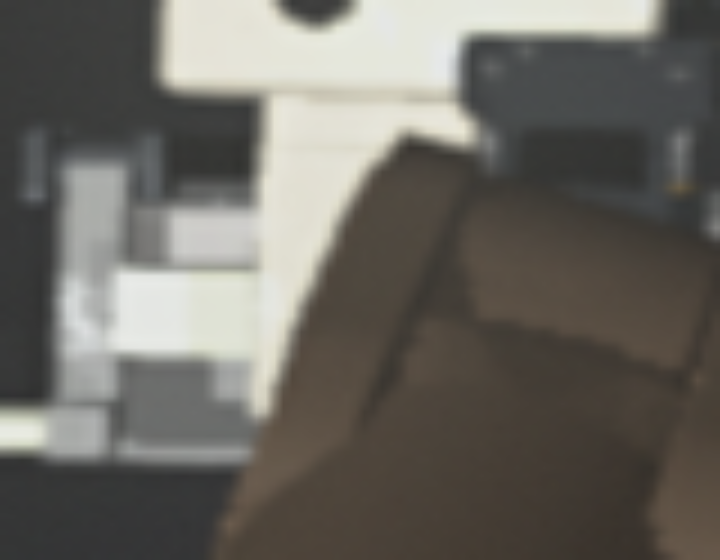

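```bash
python3 -m pendant '[{"dp":[0.0005,0,0],"rotation":[0,0,0],"fingers":1},{"dp":[0.0005,0,0],"rotation":[0,0,0],"fingers":1},{"dp":[0.0005,0,0],"rotation":[0,0,0],"fingers":0},{"dp":[0.0005,0,0],"rotation":[0,0,0],"fingers":-0.1},{"dp":[0.0005,0,0],"rotation":[0,0,0],"fingers":-0.1},{"dp":[0.0005,0,0],"rotation":[0,0,0],"fingers":-0.1},{"dp":[0,0,-0.03],"rotation":[0,0,0],"fingers":-0.1},{"dp":[0,0,-0.08],"rotation":[0,0,0],"fingers":-0.1},{"dp":[0,0,-0.12],"rotation":[0,0,0],"fingers":-0.1},{"dp":[0,0,-0.12],"rotation":[0,0,0],"fingers":-0.1}]'; python3 - <<'E'
from h import *
s=arm.observe();P=saw2w(handle(0));print(s["clock"],s["position"],s["force"],s["width"]*92)
print(rel(P+[0,0,.08],rot(.007)))
p=arm.camera_params("wrist");cv2.imwrite("pics/w13.png",arm.get_image("wrist"))
print(w2px("wrist",[saw2w(q) for q in [(-15,-60,65),(15,-60,65),(-15,-15,65),(15,-15,65),(15,-150,36),(15,-15,36)]],p).round(1).tolist())
np.save("w13.npy",p,allow_pickle=True)
E
```

```text
clock: 18.82
position: [0.4766, 0.0611, 0.1673]
ee_rot: [3.141, -0.0, -0.005]
force: [-0.7, 0.6, 0.0]
width: 0.549
18.825 [0.47662957 0.06114722 0.1673372 ] [-0.74009826  0.58700393  0.01458009] 50.530670145850294
(array([-0.0425, -0.1875,  0.0223]), array([ 0.0008,  0.0033, -0.0071]))
[[253.9, 230.2], [292.0, 230.1], [252.4, 174.1], [292.6, 173.9], [289.8, 307.9], [291.1, 166.2]]
```

View pics/w13.png

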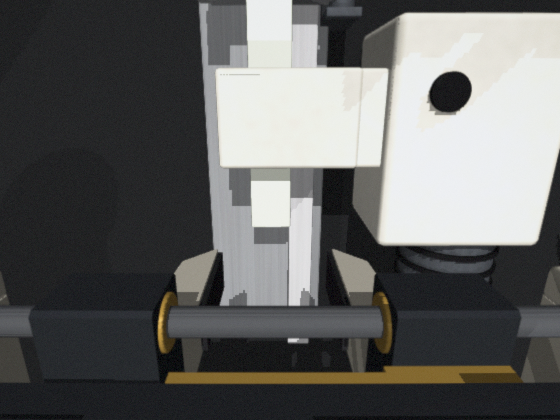

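```bash
python3 -m pendant '[{"dp":[-0.01,-0.047,0],"rotation":[0,0,0],"fingers":-0.3},{"dp":[-0.021,-0.094,0],"rotation":[0,0,0],"fingers":-0.3},{"dp":[-0.032,-0.141,0],"rotation":[0,0,0],"fingers":-0.3},{"dp":[-0.0425,-0.1875,0],"rotation":[0,0,-0.007],"fingers":-0.3},{"dp":[-0.0425,-0.1875,0],"rotation":[0,0,-0.007],"fingers":-0.3},{"dp":[-0.0425,-0.1875,0],"rotation":[0,0,-0.007],"fingers":-0.3},{"dp":[-0.0425,-0.1875,0],"rotation":[0,0,-0.007],"fingers":-0.3}]'; python3 - <<'E'
from h import *
s=arm.observe();P=saw2w(handle(0));print(s["clock"],s["position"],s["force"],s["width"]*92)
print(rel(P-[0,0,.022],rot(.007)))
p=arm.camera_params("wrist");cv2.imwrite("pics/w14.png",arm.get_image("wrist"))
print(w2px("wrist",[saw2w(handle(0,y)) for y in (118,177)],p).round(1).tolist())
E
```

```text
clock: 19.75
position: [0.4331, 0.2472, 0.1653]
ee_rot: [3.139, 0.008, -0.01]
force: [-0.3, -0.1, -0.2]
width: 0.651
19.75 [0.43307589 0.24722003 0.1653455 ] [-0.29586407 -0.07426512 -0.18437252] 59.88780095547486
(array([ 0.0018, -0.0017,  0.1223]), array([ 0.0022,  0.0064, -0.002 ]))
[[276.0, 240.8], [276.1, 166.9]]
```

View pics/w14.png

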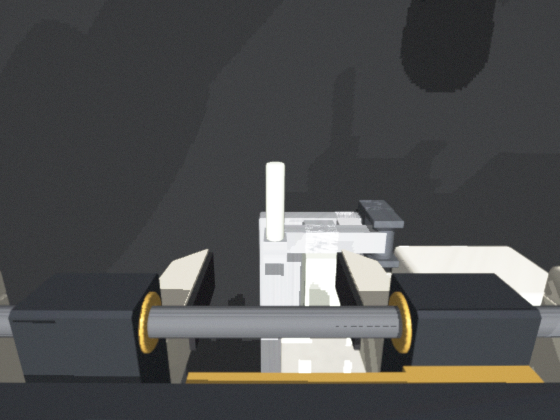

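```bash
python3 -m pendant '[{"dp":[0.001,-0.003,0.05],"rotation":[0,0,0],"fingers":-0.3},{"dp":[0.001,-0.003,0.1],"rotation":[0,0,0],"fingers":-0.3},{"dp":[0.001,-0.003,0.122],"rotation":[0,0,0],"fingers":-0.3},{"dp":[0.001,-0.003,0.122],"rotation":[0,0,0],"fingers":-0.3},{"dp":[0.001,-0.003,0.122],"rotation":[0,0,0],"fingers":0.4},{"dp":[0.001,-0.003,0.122],"rotation":[0,0,0],"fingers":1},{"dp":[0.001,-0.003,0.122],"rotation":[0,0,0],"fingers":1},{"dp":[0.001,-0.003,0.122],"rotation":[0,0,0],"fingers":1},{"dp":[0.001,-0.003,0.122],"rotation":[0,0,0],"fingers":1}]' 20; python3 - <<'E'
from h import *
s=arm.observe();print(s["clock"],s["position"],s["width"]*92,s["force"])
P0=saw2w(handle(0))
for th in np.arange(0,1.76,.14): print(round(th,2),rel(s["position"]+saw2w(handle(th))-P0,rot(.007))[0])
E
```

```text
clock: 20.92
position: [0.4331, 0.2503, 0.0436]
ee_rot: [3.14, 0.008, -0.01]
force: [-10.6, 2.5, 2.8]
width: 0.159
20.925 [0.43313585 0.25028539 0.04363558] 14.633756579281657 [-10.60618001   2.48048257   2.83752116]
0.0 [0. 0. 0.]
0.14 [ 0.0036  0.     -0.0124]
0.28 [ 0.0089  0.     -0.0242]
0.42 [ 0.0157  0.     -0.0351]
0.56 [ 0.0241  0.     -0.0449]
0.7 [ 0.0337  0.     -0.0535]
0.84 [ 0.0444  0.     -0.0607]
0.98 [ 0.056   0.     -0.0663]
1.12 [ 0.0683 -0.     -0.0702]
1.26 [ 0.081  -0.     -0.0723]
1.4 [ 0.0939 -0.0001 -0.0727]
1.54 [ 1.068e-01 -1.000e-04 -7.130e-02]
1.68 [ 1.192e-01 -1.000e-04 -6.810e-02]
```

```bash
python3 -m pendant '[{"dp":[0.0036,0,-0.0124],"rotation":[0,0,0],"fingers":1},{"dp":[0.0089,0,-0.0242],"rotation":[0,0,0],"fingers":1},{"dp":[0.0157,0,-0.0351],"rotation":[0,0,0],"fingers":1},{"dp":[0.0241,0,-0.0449],"rotation":[0,0,0],"fingers":1},{"dp":[0.0337,0,-0.0535],"rotation":[0,0,0],"fingers":1},{"dp":[0.0444,0,-0.0607],"rotation":[0,0,0],"fingers":1},{"dp":[0.056,0,-0.0663],"rotation":[0,0,0],"fingers":1},{"dp":[0.0683,0,-0.0702],"rotation":[0,0,0],"fingers":1},{"dp":[0.081,0,-0.0723],"rotation":[0,0,0],"fingers":1},{"dp":[0.0939,0,-0.0727],"rotation":[0,0,0],"fingers":1},{"dp":[0.1068,0,-0.0713],"rotation":[0,0,0],"fingers":1},{"dp":[0.119,0,-0.068],"rotation":[0,0,0],"fingers":1},{"dp":[0.119,0,-0.068],"rotation":[0,0,0],"fingers":1},{"dp":[0.119,0,-0.068],"rotation":[0,0,0],"fingers":1}]'; python3 - <<'E'
from h import *
s=arm.observe();print(s["clock"],s["position"],s["width"]*92,s["force"],saw2w(handle(1.68)))
cv2.imwrite("pics/s15.png",cv2.resize(arm.get_image("scene")[130:245,220:360],None,fx=5,fy=5))
E
```

```text
clock: 22.68
position: [0.5538, 0.2506, 0.1112]
ee_rot: [3.14, 0.007, -0.007]
force: [2.0, -2.3, 1.7]
width: 0.146
22.675 [0.55375958 0.25062684 0.1111515 ] 13.396851714832762 [ 2.02229141 -2.29571183  1.74040312] [0.55375173 0.2494542  0.13228415]
```

View pics/s15.png

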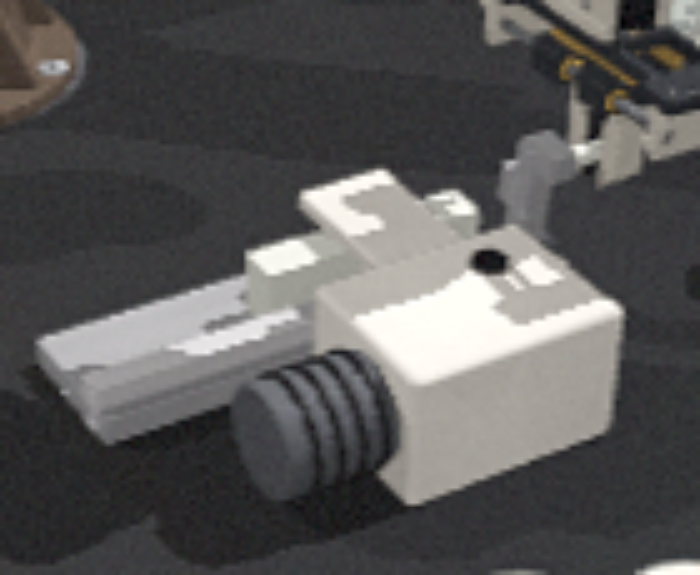

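```bash
python3 -m pendant '[{"dp":[0,0,0],"rotation":[0,0,0],"fingers":-0.2},{"dp":[0,0,0],"rotation":[0,0,0],"fingers":-0.2},{"dp":[0,0,0],"rotation":[0,0,0],"fingers":-0.2},{"dp":[0,0,-0.05],"rotation":[0,0,0],"fingers":-0.2},{"dp":[0,0,-0.11],"rotation":[0,0,0],"fingers":-0.2},{"dp":[-0.05,0.03,-0.14],"rotation":[0,0,0],"fingers":-0.2},{"dp":[-0.07,0.03,-0.14],"rotation":[0,0,0],"fingers":-0.2},{"dp":[-0.07,0.03,-0.14],"rotation":[0,0,0],"fingers":-0.2},{"dp":[-0.07,0.03,-0.14],"rotation":[0,0,0],"fingers":-0.2}]'; python3 - <<'E'
from h import *
s=arm.observe();print(s["clock"],s["position"],s["width"]*92,s["force"])
p=arm.camera_params("wrist");cv2.imwrite("pics/w16.png",arm.get_image("wrist"))
t=arm.get_image("top");cv2.imwrite("pics/t16.png",t);cv2.imwrite("pics/t16c.png",cv2.resize(t[180:290,165:325],None,fx=5,fy=5))
print(((w2px("top",[saw2w(q) for q in [(-15,100,65),(15,100,65),(-15,-60,65),(15,-60,65)]])-[165,180]+.5)*5-.5).round(0).tolist())
E
```

```text
clock: 23.85
position: [0.4847, 0.2211, 0.2515]
ee_rot: [3.14, 0.009, -0.007]
force: [0.4, 0.2, 0.2]
width: 0.601
23.85 [0.48471079 0.22109782 0.25148356] 55.28085426718806 [0.44721705 0.24454573 0.22099565]
[[214.0, 423.0], [215.0, 368.0], [506.0, 427.0], [507.0, 372.0]]
```

View pics/t16c.png

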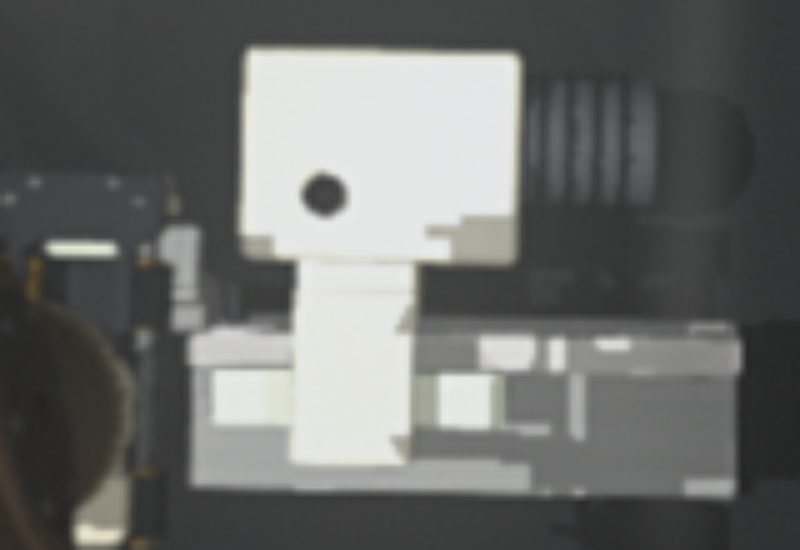

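View pics/w16.png

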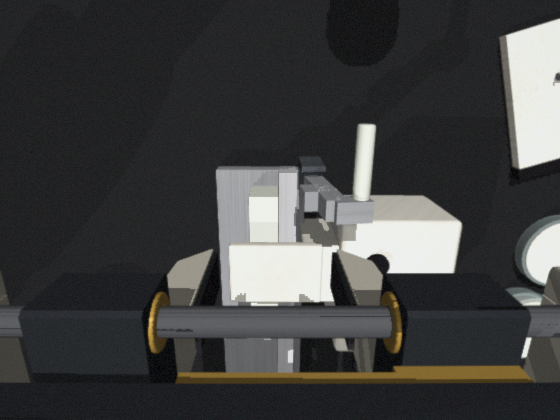

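View pics/t16.png

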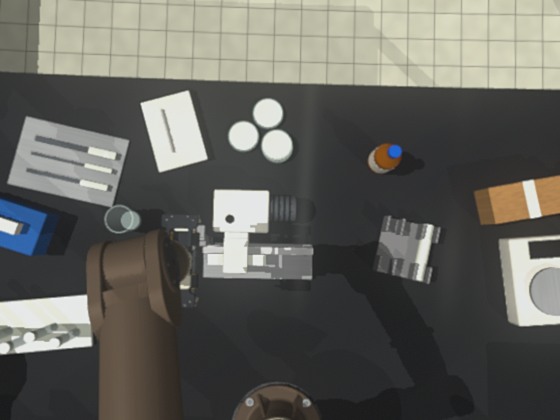

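```bash
python3 - <<'E'
import cv2,numpy as np
a=cv2.imread("pics/t12.png");b=cv2.resize(cv2.imread("pics/t16.png")[220:290,195:275],None,fx=9,fy=8)
cv2.imwrite("pics/cmp.png",np.hstack([a[150:480,:390],b[150:480,:390]]))
for im in(a,b):
    col=im[:,170:185].mean((1,2)); print(col[200:400:8].round(0).astype(int).tolist())
    row=im[290:340,:].mean((0,2)); print(row[60:200:6].round(0).astype(int).tolist())
E
```

```text
[102, 146, 183, 195, 195, 193, 193, 182, 163, 194, 228, 229, 228, 228, 228, 228, 228, 229, 229, 198, 142, 110, 107, 109, 108]
[149, 191, 206, 210, 203, 194, 185, 180, 191, 207, 225, 229, 230, 229, 229, 229, 229, 229, 229, 229, 228, 226, 222, 221]
[133, 171, 195, 203, 203, 202, 202, 190, 165, 193, 228, 230, 229, 228, 228, 229, 229, 229, 229, 222, 194, 168, 164, 166, 166]
[59, 65, 93, 125, 157, 163, 162, 158, 173, 195, 223, 229, 230, 229, 229, 229, 229, 229, 229, 229, 229, 229, 229, 228]
```

View pics/cmp.png

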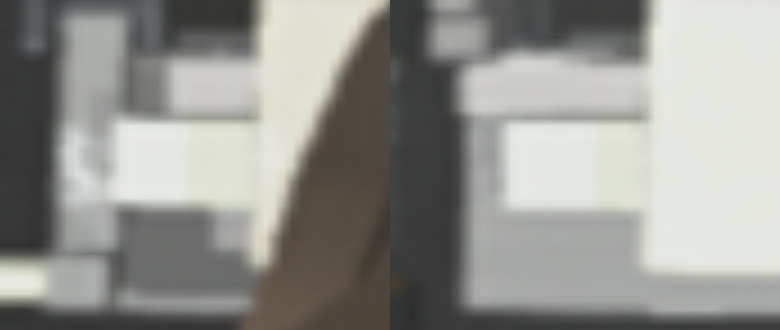

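```bash
python3 -c "
from cell import arm
print(arm.sign_off())"
```

```text
the job is handed in; nothing more can be done
None
```

The job is handed in at about 24 s of the 72 s allowed; sign-off gave no verdict.

**What I did**
- I flipped the stop down by its handle.
- I took the flat-sided bar from the rack, set it upright on the bed short of the guard, and let go.
- I took it again at its tail and slid it under the guard along the fence. Side force rose at the fence, and feed force jumped to 16 N with no further motion at the stop.
- I let go, flipped the stop up by its handle and backed the gripper clear.

**Last checks**
- **Bar:** In the top camera, its front end and fence-side edge are in the same place as while it was pressed against the stop and fence. It shows no visible yaw, so the flip-up did not move it.
- **Stop:** The gripper let go of the handle at the spot for about 1.68 rad, and the last pictures show the stop still up.
- **Round bar, bottle and beaker:** They look unmoved in the final top picture. I checked this by eye, not by measuring.
- **Robot:** The gripper is clear of everything, with wrist force close to zero.

**What disagreed**
- My first camera fit of the saw was off by roughly 2–3 mm along the feed and 1.5–2 mm across it. I relied on the felt contacts instead of that fit.
- Setting the bar down pressed it on the bed with 21 N, more than I intended.

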